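# Line up the quarter-turn fastener and hold the service cover home

### The arm

A 6-joint arm with a two-finger parallel gripper is mounted at the origin on the work surface. World frame = base frame: x ahead of the robot, y to its left, z up, the work surface at z = 0. Lengths are in m, angles in rad, forces in N, time in s.
With the tool pointing down it reaches from about 0.25 to 0.775 m from the base axis. Payload 4 kg.
Tool frame: the origin (TCP) lies midway between the tips of the shut fingers; the grasp point (between the pads) lies 19 mm behind it; y points along the fingers, x is the direction in which the jaws open and shut, and the axes are right-handed (so a half turn about y gives the same grasp; the last joint's range is limited). The gripper opens to 94 mm and grips with 3 to 60 N. Pads are 16 mm wide; open, the fingers measure 119 mm over their backs; the gripper's body (75 mm by 177 mm) begins 78 mm behind the grasp point.
Start: joints at [1.133, 0.087, 1.371, -0, 1.684, -0.103], TCP at [0.181, 0.519, 0.206] pointing down, gripper open.
Joint ranges: [-3.1, 3.1], [-0.76, 2.03], [0.27, 2.55], [-1.08, 4.22], [0.17, 2.65], [-2.57, 2.57]. Speed limits (rad/s): [2.79, 2.79, 3.14, 3.14, 3.14, 3.14].

### API

Orientations are given as [roll, pitch, yaw] about the fixed x, y, z axes, in that order (R = Rz(yaw) Ry(pitch) Rx(roll)).
In Python, from bench import robot, snapshot, camera_info, ticket gives the robot as it stands.
- The arm moves only by the shell command python3 -m creep 'ROWS'. ROWS is JSON, a list of rows, each an object with "slide": the shift along the tool's x, y, z in mm, a list of three; "roll": the turn about the tool's y in degrees; "grip": the closure, from 0 (fully open) to 1 (shut). In form: [{"slide": [x, y, z], "roll": roll, "grip": grip}, ...]. A call has 1 to 20 rows; each row is the pose to reach, as a shift and turn from the pose commanded when the call began, along the tool's axes at that moment; what a row does not reach only later rows make up. A row lasts 1/12 s, in which the tool goes at most 41.7 mm and 7.16 degrees, less where a joint would pass 70% of its speed; a pose out of reach is approached as far as the arm can. A call with a gripper value outside its range is refused whole. The fingers move at their own pace and stop on an object; the grip force is fixed at half the most. Time passes only in rows, so rows that repeat a pose let the fingers close. It gives the time, the measured TCP pose, the force and the opening at its end, in the units of the state.
- robot.get_obs(): the state, without advancing time (a new reading comes with each control period).
- snapshot(name): name is "scene" or "top" or "wrist"; returns the picture (420x560x3 uint8, red, green, blue); there is no depth.
- camera_info(name): a dict with "fx", "fy", "cx", "cy" (pixels), "dist" ([k1, k2, p1, p2, k3] as OpenCV has them; the pictures are not rectified), "cam_to_world" (4x4, takes a point from camera to world coordinates). Camera axes: x right, y down, z forward; pixel columns grow to the right and rows downward; lengths in m; the calibration is good to about 2 mm. A picture is of the moment at which its call begins: read the wrist's pose just before it. camera_info takes no time and is no camera call; for the wrist camera it gives the pose at the moment of the call.
- ticket.close_job(): hands the job in, once; it reports no verdict.
The state is a dict: "time": time; "joint_positions": joint angles; "qvel": joint speeds; "joint_torque": joint torques, N m; "tool_pos": TCP position; "ee_rot": TCP orientation; "wrist_force": force on the tool from outside, world axes, zero at the start; "wrist_torque": the same for the moment, N m; "width": finger opening in m.
Only numpy, scipy, OpenCV 4.12 (cv2) and the standard library are available. Lean on these libraries where they do the work, as an engineer would, in place of code of your own. Each camera call takes 0.05 s, during which the arm holds its last target.

### The job

Close the bench power supply's open service cover so that its freshly glued seal can take: turn the black winged quarter-turn fastener until the white slot in its wing lines up with the two red index marks on the cover, so that its cross-pin can drop through the receptacle, then press the cover down flush against the frame. Never force the cover down while the fastener is out of line, and leave the things standing around where they are. Finish while still holding the cover pressed firmly, without straining it, against the frame: the seal pushes it up again if you let go.

Things in the scene. Friction and masses are not known exactly. Their poses are not given: they have to be found in the camera images.
- chassis: off-white bench power supply, 300 (x) x 340 (y) x 130 mm tall, fixed to the bench; origin at the centre of its underside, z up. In its top is a service opening with a raised grey frame, x from -130 to +40 mm, y +-90 mm. The cover hinges at the frame's +x side; latch edge and fastener are at its -x side
- frame: grey steel frame round the opening, fixed; same origin and axes as the chassis. The cover must be pressed against its top face, 138 mm above the origin. A springy black rubber seal, 140 mm long along y, runs inside its latch-side bar at x = -111 mm and stands 5 mm proud of it; it yields at 1.8 N per mm
- cover (a joint): opening angle of the cover in rad, 0 = flush. Hinge along the chassis y, at x +45, z 140 mm in its frame. It stays where left (1 to 3 N at the latch edge move it down). Fastener out of line: the cross-pin lands on the receptacle and stops it at about 0.075. In line: it meets the seal at 0.03 and takes about 12 N at the fastener to bring flush, then is solid; let go, it springs up to about 0.017
- cover_plate: the grey steel cover, 4 mm thick; origin on the hinge axis at mid width, z its outward normal, x in the plate, away from the latch edge: it spans x -175 to -5, y +-90, z +-2 mm. Two red index marks on its top along its x, at y = 0, 24 to 42 mm either side of the fastener's axis
- latch_edge (a point): middle of the cover's free (latch) edge, on its top face; axes as the cover plate's
- fastener (a joint): angle of the quarter-turn fastener in rad: 0 = slot in line with the red index marks (along the cover's x), positive is counter-clockwise seen from above. It turns freely from -1.75 to 1.75 against about 0.06 N m of friction and stays where left; the cross-pin passes the receptacle's slot within about 0.15 of 0
- stud: the fastener: origin on its axis at mid thickness of the cover, 130 mm from the hinge at mid width; x along the wing, z out of the cover. Above the cover's top face a collar 32 mm across, 2 mm high, then a black wing 40 (x) x 10 (y) mm, from 2 to 26 mm up, with a white slot along its top. Below, a steel cross-pin 24 mm long, 5 mm thick, along x, centre 15.5 mm under the origin
- wing (a point): on the fastener's axis, inside the wing, 16 mm above the cover's top face and 10 mm below the wing's top; axes as the stud's
- receptacle: steel plate 40 x 48 mm fixed in the opening under the fastener, with a slot 30 mm long along the chassis x axis and 8 mm wide for the cross-pin; origin at the middle of the slot, on the plate's top face, 6 mm below the frame's top
- tin: bystander: round aluminium screw tin, 86 mm across, 36 mm tall, standing on the power supply behind the hinge; origin at the centre of its underside
- spool: bystander: blue solder spool, 64 mm across, 44 mm tall, standing on the bench on the chassis's +y side; origin at the centre of its underside
- flux: bystander: small white bottle with a red cap, 34 mm across, 85 mm tall, standing on the bench on the chassis's +y side; origin at the centre of its underside
- driver: bystander: screwdriver with a green handle lying on the bench on the chassis's -y side; origin under the middle of its length, handle to its -x

How it is judged:
By the outcome, as a careful person would: the job done as asked, in the order asked, and still so for the second after the job is handed in, while the arm keeps its last pose, push and grip.
It also fails if it takes over 45 s, if anything falls off the work surface, if the arm or the gripper's body presses on something with over 40 N, if the wrist force passes 120 N, or if a joint passes its speed limit or range.

## Working session

There is one attempt and no reset: what is moved stays moved. The work goes in short steps, Python scripts to look and compute and a shell command to move; the robot and the scene stay as the last step left them, time stands still between calls to the robot, and variables do not carry over. Pictures are saved under pics/ and viewed, and the job is handed in when it is done.

```bash
mkdir -p pics; ls; python3 - <<'E'
from bench import robot,snapshot,camera_info
import cv2
o=robot.get_obs();print(o)
for n in ["scene","top","wrist"]:
    c=camera_info(n);print(n,c)
    cv2.imwrite(f"pics/{n}0.png",cv2.cvtColor(snapshot(n),cv2.COLOR_RGB2BGR))
E
```

```text
pics
{'time': 0.0, 'joint_positions': array([ 1.13289961e+00,  8.79781156e-02,  1.37220021e+00, -9.69978780e-06,
        1.68360116e+00, -1.03096559e-01]), 'qvel': array([-9.82347504e-04,  4.32287112e-05,  2.47493701e-03, -1.19187780e-03,
        9.26518935e-04, -5.67412497e-04]), 'joint_torque': array([ 6.37043577e-04, -3.40203989e+01, -3.02421463e+01,  7.16871978e-02,
        3.34886648e-02, -2.11696506e-04]), 'tool_pos': array([0.18049857, 0.51897614, 0.20431896]), 'ee_rot': array([-1.57058086,  0.00217621,  1.23599532]), 'wrist_force': array([-0.14739553,  0.22374145,  0.51626484]), 'wrist_torque': array([-0.02477992,  0.00679154, -0.00074979]), 'width': 0.09413979667511851}
scene {'fx': 425.18207344158276, 'fy': 425.18207344158276, 'cx': 282.36620588240305, 'cy': 211.72397153538012, 'dist': array([-0.09261124,  0.        ,  0.        ,  0.        ,  0.        ]), 'cam_to_world': array([[-0.22484099,  0.72396598, -0.65216546,  1.25786093],
       [ 0.97439333,  0.16565161, -0.15204336,  0.19646821],
       [-0.00204196, -0.66965126, -0.74267289,  0.8477363 ],
       [ 0.        ,
[... 246 characters left out ...]
: array([[-0.01115534, -0.99300025,  0.11758424,  0.45710405],
       [-0.99984734,  0.00949545, -0.01466734,  0.06151165],
       [ 0.01344816, -0.11772991, -0.99295459,  1.09913249],
       [ 0.        ,  0.        ,  0.        ,  1.        ]])}
wrist {'fx': 311.0376978295021, 'fy': 311.0376978295021, 'cx': 275.18026234763727, 'cy': 211.92581566284605, 'dist': array([-0.04433894,  0.        ,  0.        ,  0.        ,  0.        ]), 'cam_to_world': array([[ 0.32892354,  0.91085819,  0.24929233,  0.1071641 ],
       [ 0.94435557, -0.31687383, -0.08822434,  0.54507509],
       [-0.00136564,  0.26443966, -0.96440127,  0.38377021],
       [ 0.        ,  0.        ,  0.        ,  1.        ]])}
```

View pics/scene0.png

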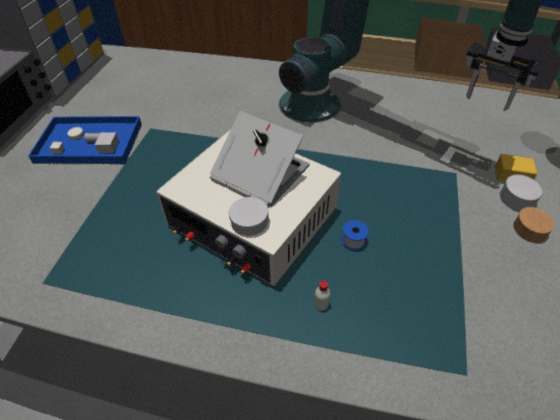

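View pics/top0.png

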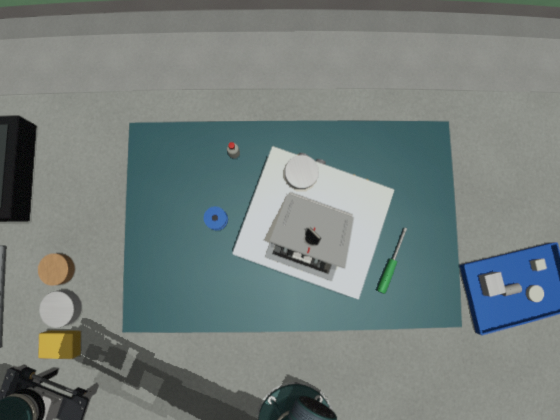

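View pics/wrist0.png

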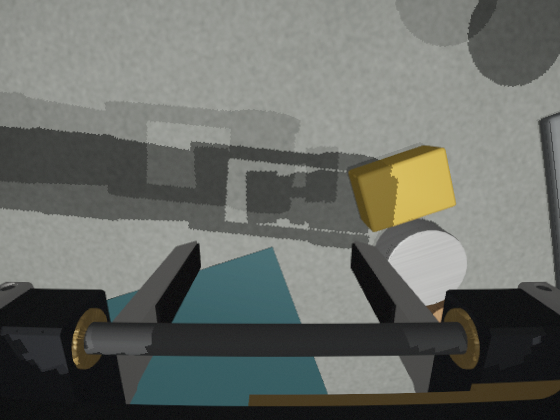

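```bash
python3 - <<'E'
import cv2
a=cv2.imread("pics/scene0.png")[100:290,150:350]
cv2.imwrite("pics/scene0c.png",cv2.resize(a,None,fx=3.5,fy=3.1,interpolation=cv2.INTER_CUBIC) if 0 else cv2.resize(a,None,fx=3,fy=3,interpolation=cv2.INTER_CUBIC))
a=cv2.imread("pics/top0.png")[140:305,225:405]
cv2.imwrite("pics/top0c.png",cv2.resize(a,None,fx=3.5,fy=3.5,interpolation=cv2.INTER_CUBIC))
E
```

```text
(no output)
```

View pics/scene0c.png

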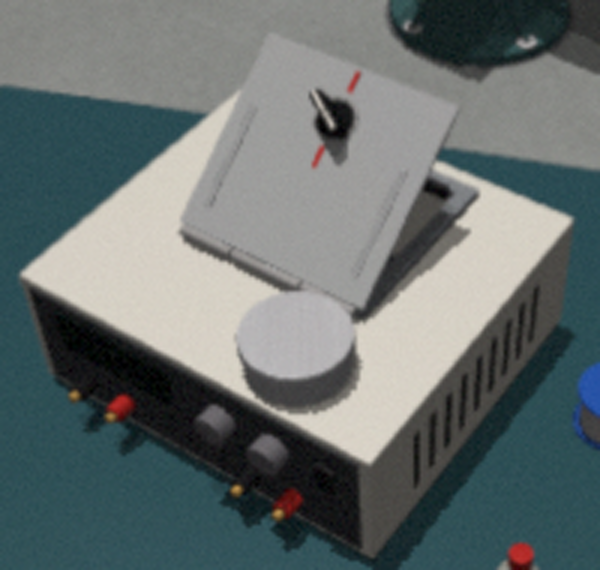

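View pics/top0c.png

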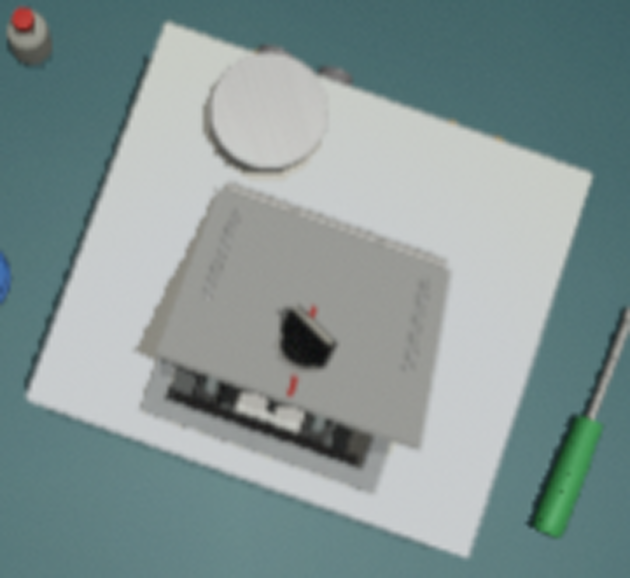

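```bash
cat > h.py <<'E'
import numpy as np, cv2
from scipy.spatial.transform import Rotation as R
def proj(c,P):
    T=np.linalg.inv(c["cam_to_world"]);K=np.array([[c["fx"],0,c["cx"]],[0,c["fy"],c["cy"]],[0,0,1]])
    return cv2.projectPoints(np.atleast_2d(P).astype(float),cv2.Rodrigues(T[:3,:3])[0],T[:3,3],K,c["dist"])[0][:,0]
def chas(q,P): return R.from_euler('z',q[2]).apply(np.atleast_2d(P))+[q[0],q[1],0]
def cov(q,P): return chas(q,R.from_euler('y',q[3]).apply(np.atleast_2d(P))+[.045,0,.140])
def stud(q,P): return cov(q,R.from_euler('z',q[4]).apply(np.atleast_2d(P))+[-.130,0,0])
E
cat > fit.py <<'E'
from h import *
from bench import camera_info
from scipy.optimize import least_squares
F=chas
def px(l,s,ox,oy): return (np.array(l)+.5)/s-.5+[ox,oy]
C=[[.15,.17,.13],[.15,-.17,.13],[-.15,-.17,.13],[-.15,.17,.13]]
V=[[-.005,.09,.002],[-.005,-.09,.002],[-.175,.09,.002],[-.175,-.09,.002]]
M=[[-.130-.024,0,.002],[-.130-.042,0,.002],[-.130+.042,0,.002]]
W=[[.02,0,.028],[-.02,0,.028]]
top=px([[165,22],[592,175],[470,557],[27,400],[228,183],[450,265],[137,350],[420,447],[296,375],[290,396],[313,307],[290,308],[333,345]],3.5,225,140)
sc=px([[370,465],[22,277],[573,218],[365,308],[183,220],[460,107],[270,35],[349,91],[358,72],[316,166],[312,92],[335,128]],3,150,100)
ct,cs=camera_info("top"),camera_info("scene")
def res(q,full=False):
    c,v,m,w=chas(q,C),cov(q,V),cov(q,M),stud(q,W)
    a=proj(ct,np.vstack([c,v,m,w]))-top
    b=proj(cs,np.vstack([c[[0,1,3]],v,m,w]))-sc
    if full: print(np.round(a,1).tolist());print(np.round(b,1).tolist())
    return np.r_[a.ravel(),b.ravel()]
best=min((least_squares(res,[.45,0,y,.5,p],loss='soft_l1') for y in(-.3,.3,0) for p in(-.8,.8,-1.5,1.5)),key=lambda r:r.cost)
q=best.x;print(q,best.cost);res(q,True)
print("wing",stud(q,[0,0,.018]),"latch",cov(q,[-.175,0,.002]),"normal",stud(q,[0,0,1])-stud(q,[0,0,0]),"wingx",stud(q,[1,0,0])-stud(q,[0,0,0]))
E
python3 fit.py
```

```text
[ 0.55018374 -0.04929254 -0.35391059  0.67204396  0.98762468] 50.742467472791446
[[-0.4, 0.1], [-0.4, -0.4], [-1.1, 0.3], [-0.8, -0.0], [-3.1, 1.2], [0.0, 1.4], [5.0, 0.7], [0.1, 0.2], [-0.6, 0.4], [-0.5, 0.2], [-0.1, -0.1], [0.4, -0.9], [0.2, 0.2]]
[[0.2, 0.2], [-1.1, -0.4], [0.3, 0.5], [-0.8, 0.9], [-1.2, 0.7], [-0.4, 0.0], [-0.4, -0.9], [0.0, 0.5], [0.3, -0.1], [-1.0, 0.9], [7.5, 12.9], [-8.0, -12.7]]
wing [[ 0.50748014 -0.03351499  0.2350222 ]] latch [[ 0.46510377 -0.01785834  0.25051779]] normal [[ 0.58400172 -0.21576908  0.78255076]] wingx [[ 0.6935113   0.63364118 -0.34284245]]
```

```bash
sed -i 's/\[312,92\],\[335,128\]\],3/[335,128],[312,92]],3/; s/\[137,350\]/[157,354]/; s/\[228,183\]/[232,186]/' fit.py; python3 fit.py
```

```text
[ 0.55004167 -0.049566   -0.35232777  0.66898856  1.04504138] 10.229230378698572
[[-0.4, 0.2], [-0.3, -0.5], [-0.8, 0.3], [-0.6, 0.2], [-4.2, 0.5], [0.1, 1.4], [-0.6, -0.1], [0.2, 0.3], [-0.5, 0.6], [-0.4, 0.4], [-0.0, 0.0], [0.1, -0.5], [0.6, 0.2]]
[[0.3, 0.1], [-1.2, -0.3], [0.2, 0.3], [-0.9, 0.8], [-1.3, 0.7], [-0.4, 0.0], [-0.4, -0.9], [-0.1, 0.5], [0.2, -0.1], [-1.1, 0.9], [0.2, 0.6], [-0.7, -0.4]]
wing [[ 0.50704105 -0.03375602  0.23474516]] latch [[ 0.46459572 -0.0181502   0.25010265]] normal [[ 0.58209566 -0.21401834  0.78444936]] wingx [[ 0.66798343  0.675958   -0.3112538 ]]
```

```bash
python3 -m creep '[{"slide":[0,-35,0],"roll":0,"grip":1},{"slide":[0,-70,0],"roll":0,"grip":1},{"slide":[-25,-75,-32],"roll":1,"grip":1},{"slide":[-50,-75,-64],"roll":1,"grip":1},{"slide":[-75,-75,-96],"roll":1,"grip":1},{"slide":[-100,-75,-128],"roll":1,"grip":1},{"slide":[-125,-75,-160],"roll":1,"grip":1},{"slide":[-150,-75,-192],"roll":1,"grip":1},{"slide":[-175,-75,-224],"roll":1,"grip":1},{"slide":[-200,-75,-256],"roll":1,"grip":1},{"slide":[-225,-75,-288],"roll":1,"grip":1},{"slide":[-250,-75,-318],"roll":1,"grip":1},{"slide":[-275,-75,-350],"roll":1,"grip":1},{"slide":[-300,-75,-382],"roll":1,"grip":1},{"slide":[-325,-75,-412],"roll":1,"grip":1},{"slide":[-348,-75,-440],"roll":1,"grip":1},{"slide":[-369,-75,-463],"roll":1,"grip":1},{"slide":[-369,-75,-463],"roll":1,"grip":1},{"slide":[-369,-75,-463],"roll":1,"grip":1}]'
cat > shot.py <<'E'
import sys,cv2
from h import *
from bench import robot,snapshot,camera_info
n,out=sys.argv[1],sys.argv[2]
c=camera_info(n);np.savez("pics/"+out+".npz",**c)
cv2.imwrite(f"pics/{out}.png",cv2.cvtColor(snapshot(n),cv2.COLOR_RGB2BGR))
o=robot.get_obs()
for k in("time","tool_pos","ee_rot","wrist_force","width"):print(k,np.round(o[k],4))
t=o["tool_pos"];print("in chassis",R.from_euler('z',.3523).apply(np.array(t)-[.550,-.0496,0]))
E
python3 shot.py wrist w1
```

```text
time: 1.73
tool_pos: [0.4969, 0.0177, 0.2795]
ee_rot: [-1.568, 0.0, 1.215]
wrist_force: [-0.7, 0.5, 0.0]
width: 0.0003
time 1.7833
tool_pos [0.4965 0.0188 0.2799]
ee_rot [-1.5691e+00 -3.0000e-04  1.2175e+00]
wrist_force [ 0.6397  1.0455 -1.0191]
width 0.0003
in chassis [-0.07378457  0.04573054  0.27993236]
```

View pics/w1.png

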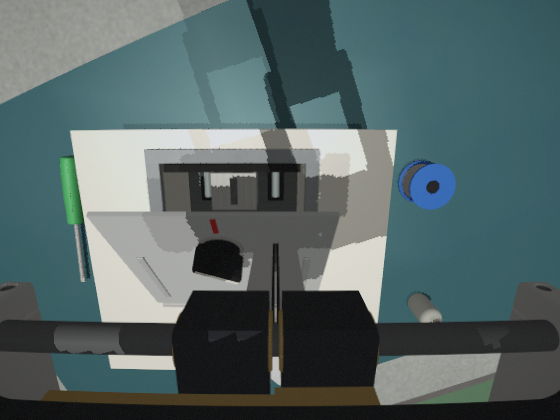

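```bash
cat > ov.py <<'E'
import sys
from h import *
n=sys.argv[1];q=[.55004,-.04957,-.35233]+[float(a) for a in sys.argv[2:4]]
c=dict(np.load(f"pics/{n}.npz"));
print("cover corners lat+y,lat-y",proj(c,cov(q,[[-.175,.09,.002],[-.175,-.09,.002]])).round(1).tolist())
print("chassis -x corners +y,-y",proj(c,chas(q,[[-.15,.17,.13],[-.15,-.17,.13]])).round(1).tolist())
print("frame -x",proj(c,chas(q,[[-.13,.09,.138],[-.13,-.09,.138]])).round(1).tolist())
print("marks",proj(c,cov(q,[[-.172,0,.002],[-.154,0,.002],[-.106,0,.002],[-.088,0,.002]])).round(1).tolist())
print("slot ends",proj(c,stud(q,[[-.02,0,.028],[.02,0,.028]])).round(1).tolist(), "top c",proj(c,stud(q,[0,0,.028])).round(1).tolist())
E
python3 ov.py w1 .669 1.045
```

```text
cover corners lat+y,lat-y [[339.4, 215.5], [85.1, 216.3]]
chassis -x corners +y,-y [[396.1, 128.3], [69.3, 130.6]]
frame -x [[319.2, 148.4], [143.1, 149.5]]
marks [[211.5, 218.4], [215.5, 232.2], [224.1, 261.8], [226.7, 270.8]]
slot ends [[191.4, 271.9], [240.4, 283.0]] top c [[216.7, 277.6]]
```

```bash
python3 -m creep '[{"slide":[0,15,0],"roll":0,"grip":1},{"slide":[0,28,0],"roll":0,"grip":1},{"slide":[0,34,0],"roll":0,"grip":1},{"slide":[0,39,1],"roll":0,"grip":1},{"slide":[0,44,3],"roll":0,"grip":1},{"slide":[0,49,5],"roll":0,"grip":1},{"slide":[0,54,7],"roll":0,"grip":1},{"slide":[0,59,9],"roll":0,"grip":1},{"slide":[0,64,11],"roll":0,"grip":1},{"slide":[0,69,13],"roll":0,"grip":1},{"slide":[0,74,16],"roll":0,"grip":1}]'
python3 shot.py wrist w2
```

```text
time: 2.7
tool_pos: [0.4818, 0.0243, 0.206]
ee_rot: [-1.571, -0.0, 1.218]
wrist_force: [1.6, -1.0, 1.6]
width: 0.0002
time 2.75
tool_pos [0.4808 0.0245 0.2048]
ee_rot [-1.5689e+00  4.0000e-04  1.2186e+00]
wrist_force [ 0.2168 -0.2209 -0.342 ]
width 0.0003
in chassis [-0.09053045  0.04570945  0.20480659]
```

View pics/w2.png

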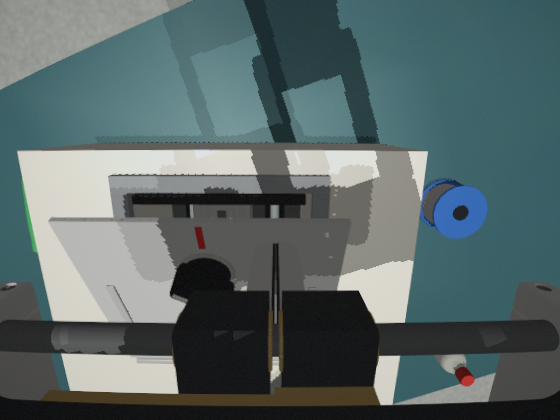

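The cover is following the fingertip (latch edge now at row 218, forces ~2 N). I'll go on towards ~0.14 rad.

```bash
python3 -m creep '[{"slide":[0,4,2],"roll":0,"grip":1},{"slide":[0,8,4],"roll":0,"grip":1},{"slide":[0,12,6],"roll":0,"grip":1},{"slide":[0,16,8],"roll":0,"grip":1},{"slide":[0,20,10],"roll":0,"grip":1},{"slide":[0,24,12],"roll":0,"grip":1},{"slide":[0,28,14],"roll":0,"grip":1},{"slide":[0,32,16],"roll":0,"grip":1},{"slide":[0,36,17],"roll":0,"grip":1},{"slide":[0,38,17],"roll":0,"grip":1},{"slide":[0,38,17],"roll":0,"grip":1}]'
python3 shot.py wrist w3;python3 ov.py w3 .14 1.045
```

```text
time: 3.67
tool_pos: [0.4651, 0.0304, 0.1676]
ee_rot: [-1.569, 0.0, 1.219]
wrist_force: [-0.5, 0.4, -0.1]
width: 0.0005
time 3.7167
tool_pos [0.4653 0.0304 0.1679]
ee_rot [-1.5693e+00  2.0000e-04  1.2187e+00]
wrist_force [ 0.2555  0.335  -0.042 ]
width 0.0
in chassis [-0.10711322  0.045813    0.16790987]
cover corners lat+y,lat-y [[347.3, 224.0], [56.8, 223.8]]
chassis -x corners +y,-y [[448.9, 179.1], [-18.8, 180.2]]
frame -x [[338.4, 209.1], [82.9, 209.2]]
marks [[200.3, 228.5], [203.0, 253.8], [209.6, 313.0], [211.8, 332.4]]
slot ends [[166.3, 297.6], [227.8, 324.6]] top c [[197.7, 311.4]]
```

View pics/w3.png

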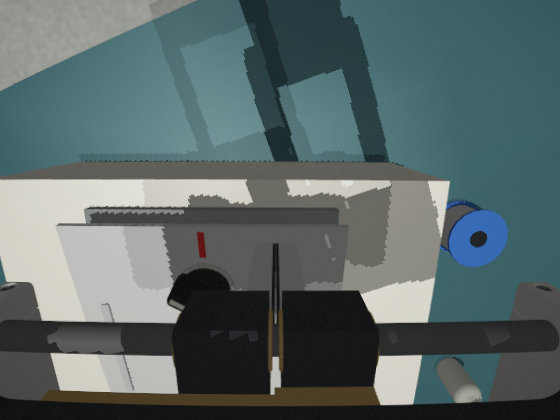

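```bash
python3 -m creep '[{"slide":[0,-30,0],"roll":0,"grip":1},{"slide":[0,-60,0],"roll":-7,"grip":0.57},{"slide":[-12,-70,-7],"roll":-14,"grip":0.57},{"slide":[-24,-70,-14],"roll":-21,"grip":0.57},{"slide":[-36,-70,-20],"roll":-28,"grip":0.57},{"slide":[-46,-70,-26],"roll":-35,"grip":0.57},{"slide":[-46,-70,-26],"roll":-42,"grip":0.57},{"slide":[-46,-70,-26],"roll":-49,"grip":0.57},{"slide":[-46,-70,-26],"roll":-56,"grip":0.57},{"slide":[-46,-70,-26],"roll":-60,"grip":0.57},{"slide":[-46,-70,-26],"roll":-60,"grip":0.57},{"slide":[-46,-70,-26],"roll":-60,"grip":0.57}]'
python3 shot.py wrist w4;python3 ov.py w4 .145 1.045; python3 shot.py top t4;python3 shot.py scene s4; python3 ov.py s4 .145 1.045; python3 - <<'E'
import cv2
a=cv2.imread("pics/scene0.png") if 0 else cv2.imread("pics/s4.png")[100:290,150:350]
cv2.imwrite("pics/s4c.png",cv2.resize(a,None,fx=3,fy=3,interpolation=cv2.INTER_CUBIC))
E
```

```text
time: 4.72
tool_pos: [0.4742, -0.0219, 0.2384]
ee_rot: [-1.571, -0.0, 2.264]
wrist_force: [0.1, -0.5, 0.0]
width: 0.04
time 4.7667
tool_pos [ 0.4743 -0.0219  0.2384]
ee_rot [-1.5707e+00 -3.0000e-04  2.2640e+00]
wrist_force [-0.3795 -0.0532  0.8052]
width 0.0404
in chassis [-8.06514473e-02 -1.10548309e-04  2.38401149e-01]
cover corners lat+y,lat-y [[370.4, 279.6], [268.3, 94.2]]
chassis -x corners +y,-y [[410.4, 311.8], [243.2, -3.3]]
frame -x [[363.6, 264.5], [271.2, 96.3]]
marks [[320.5, 195.9], [301.3, 205.6], [253.5, 229.9], [236.8, 238.4]]
slot ends [[272.7, 205.5], [273.1, 252.6]] top c [[272.9, 229.7]]
time 4.8167
tool_pos [ 0.4743 -0.0219  0.2384]
ee_rot [-1.5707e+00 -3.0000e-04  2.2643e+00]
wrist_force [-0.4472  0.823  -0.7151]
width 0.0404
in chassis [-8.06366190e-02 -1.39269184e-04  2.38422303e-01]
time 4.8667
tool_pos [ 0.4743 -0.0219  0.2384]
ee_rot [-1.5707e+00 -3.0000e-04  2.2647e+00]
wrist_force [-0.2283 -0.4057 -0.4653]
width 0.0406
in chassis [-8.06312837e-02 -1.02599646e-04  2.38422546e-01]
cover corners lat+y,lat-y [[309.3, 154.5], [250.1, 130.2]]
chassis -x corners +y,-y [[340.8, 172.7], [232.4, 127.4]]
frame -x [[309.2, 163.0], [251.2, 138.6]]
marks [[278.1, 142.7], [274.2, 147.2], [263.5, 159.8], [259.3, 164.6]]
slot ends [[264.2, 141.1], [271.3, 151.3]] top c [[267.7, 146.2]]
```

View pics/w4.png

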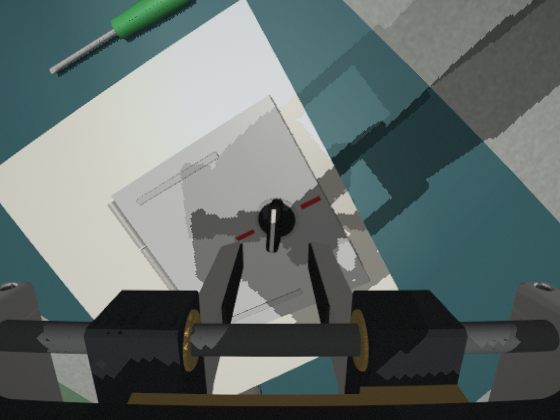

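View pics/s4c.png

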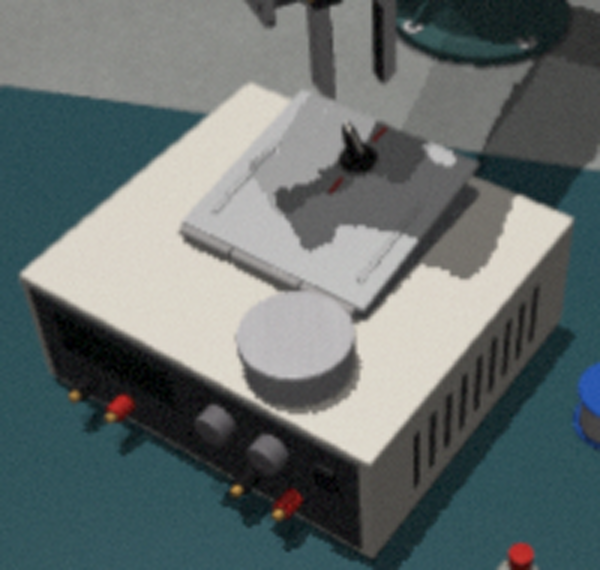

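Wing in the wrist view runs (274,207)–(272,252), as predicted (272.7,205)–(273.1,252): fingers straddle it squarely. I'll descend, narrow the gap and turn.

```bash
python3 -m creep '[{"slide":[0,25,0],"roll":0,"grip":0.57},{"slide":[0,45,0],"roll":0,"grip":0.57},{"slide":[0,57,0],"roll":0,"grip":0.57},{"slide":[0,64,0],"roll":0,"grip":0.6},{"slide":[0,68,0],"roll":0,"grip":0.65},{"slide":[0,68,0],"roll":0,"grip":0.72},{"slide":[0,68,0],"roll":0,"grip":0.8},{"slide":[0,68,0],"roll":0,"grip":0.85},{"slide":[0,68,0],"roll":0,"grip":0.85},{"slide":[0,68,0],"roll":0,"grip":0.85}]'
python3 shot.py wrist w5;python3 ov.py w5 .145 1.045
```

```text
time: 5.7
tool_pos: [0.4749, -0.022, 0.1714]
ee_rot: [-1.572, 0.001, 2.266]
wrist_force: [0.4, 1.3, -0.4]
width: 0.0143
time 5.75
tool_pos [ 0.4748 -0.0221  0.1712]
ee_rot [-1.5719e+00  1.4000e-03  2.2657e+00]
wrist_force [-0.3579 -0.1207  0.2993]
width 0.0141
in chassis [-8.00608938e-02 -9.65821929e-05  1.71247582e-01]
cover corners lat+y,lat-y [[399.3, 325.1], [267.1, 81.1]]
chassis -x corners +y,-y [[442.4, 355.4], [234.0, -47.5]]
frame -x [[387.6, 301.0], [271.1, 85.7]]
marks [[336.7, 218.8], [310.8, 231.1], [247.7, 261.1], [226.1, 271.3]]
slot ends [[272.8, 234.5], [273.1, 295.7]] top c [[273.0, 266.3]]
```

View pics/w5.png

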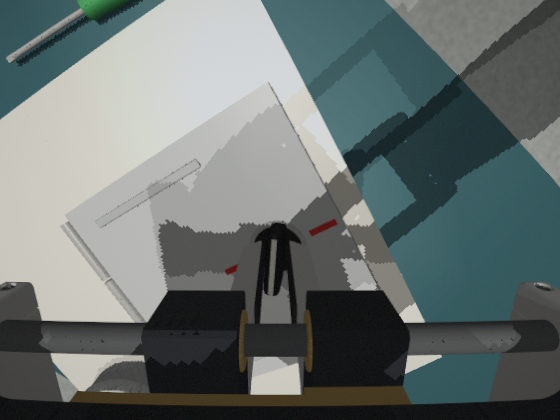

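```bash
python3 -m creep '[{"slide":[0,0,0],"roll":6,"grip":0.85},{"slide":[0,0,0],"roll":12,"grip":0.85},{"slide":[0,0,0],"roll":18,"grip":0.85},{"slide":[0,0,0],"roll":24,"grip":0.85},{"slide":[0,0,0],"roll":30,"grip":0.85},{"slide":[0,0,0],"roll":36,"grip":0.85},{"slide":[0,0,0],"roll":42,"grip":0.85},{"slide":[0,0,0],"roll":48,"grip":0.85},{"slide":[0,0,0],"roll":54,"grip":0.85},{"slide":[0,0,0],"roll":60,"grip":0.85},{"slide":[0,0,0],"roll":60,"grip":0.85}]'
python3 shot.py wrist w6;python3 ov.py w6 .145 .1
```

```text
time: 6.67
tool_pos: [0.4753, -0.0223, 0.1712]
ee_rot: [-1.574, -0.0, 1.217]
wrist_force: [1.7, -0.7, -0.0]
width: 0.0142
time 6.7167
tool_pos [ 0.4751 -0.0223  0.1711]
ee_rot [-1.5731e+00 -1.0000e-04  1.2205e+00]
wrist_force [ 0.9379 -0.5224  1.4361]
width 0.0138
in chassis [-0.07971266 -0.00018978  0.1711217 ]
cover corners lat+y,lat-y [[425.1, 178.4], [124.9, 179.0]]
chassis -x corners +y,-y [[514.0, 139.4], [35.8, 140.4]]
frame -x [[405.8, 168.3], [144.1, 168.9]]
marks [[275.0, 183.1], [275.1, 210.8], [275.2, 275.1], [275.3, 296.2]]
slot ends [[271.5, 236.6], [278.6, 294.8]] top c [[275.2, 267.1]]
```

View pics/w6.png

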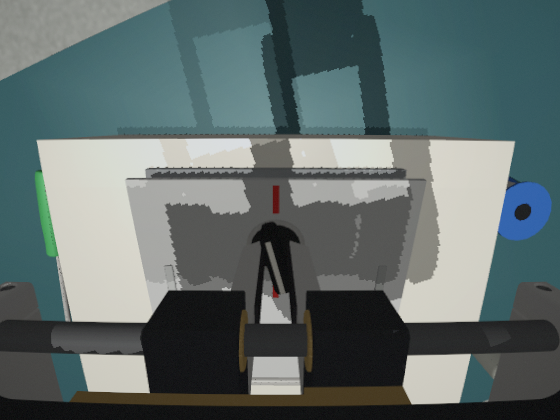

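The slot, (267,244)–(284,293), still lags by ~0.25 rad from the mark at column 275. I'll close the jaws to square it.

```bash
python3 -m creep '[{"slide":[0,0,0],"roll":0,"grip":0.87},{"slide":[0,0,0],"roll":0,"grip":0.88},{"slide":[0,0,0],"roll":0,"grip":0.89},{"slide":[0,0,0],"roll":0,"grip":0.9},{"slide":[0,0,0],"roll":0,"grip":0.92},{"slide":[0,0,0],"roll":0,"grip":0.92},{"slide":[0,0,0],"roll":0,"grip":0.92}]'
python3 shot.py wrist w7;python3 ov.py w7 .145 0; python3 - <<'E'
import cv2
a=cv2.imread("pics/w7.png")[160:320,180:380]
cv2.imwrite("pics/w7c.png",cv2.resize(a,None,fx=3.5,fy=3.5,interpolation=cv2.INTER_CUBIC))
E
```

```text
time: 7.3
tool_pos: [0.474, -0.0218, 0.1704]
ee_rot: [-1.57, 0.0, 1.219]
wrist_force: [-1.2, -0.1, 1.9]
width: 0.0098
time 7.35
tool_pos [ 0.474  -0.0218  0.1704]
ee_rot [-1.57   -0.      1.2188]
wrist_force [-1.5854 -1.0195  0.9088]
width 0.0099
in chassis [-8.09220767e-02 -1.31009740e-04  1.70429090e-01]
cover corners lat+y,lat-y [[425.3, 181.1], [124.8, 181.1]]
chassis -x corners +y,-y [[514.2, 142.1], [35.7, 142.1]]
frame -x [[406.0, 170.9], [144.1, 170.9]]
marks [[275.1, 185.6], [275.1, 213.2], [275.1, 277.5], [275.1, 298.6]]
slot ends [[275.1, 239.1], [275.1, 297.6]] top c [[275.1, 269.7]]
```

View pics/w7c.png

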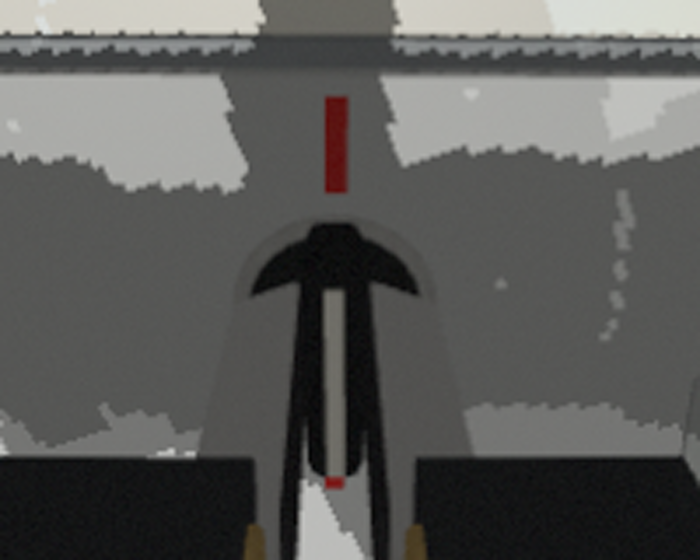

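Slot and both red marks are all at crop column ~336, width 9.9 mm: aligned and gripped. Now I'll press down.

```bash
python3 -m creep '[{"slide":[0,2,0.5],"roll":0,"grip":0.92},{"slide":[0,4,1],"roll":0,"grip":0.92},{"slide":[0,6,1.5],"roll":0,"grip":0.92},{"slide":[0,8,2],"roll":0,"grip":0.92},{"slide":[0,10,2.5],"roll":0,"grip":0.92},{"slide":[0,12,3],"roll":0,"grip":0.92},{"slide":[0,13,3],"roll":0,"grip":0.92},{"slide":[0,14,3.5],"roll":0,"grip":0.92},{"slide":[0,14,3.5],"roll":0,"grip":0.92},{"slide":[0,14,3.5],"roll":0,"grip":0.92}]'
python3 shot.py wrist w8;python3 ov.py w8 .03 0
```

```text
time: 8.18
tool_pos: [0.4713, -0.0208, 0.1562]
ee_rot: [-1.571, -0.0, 1.218]
wrist_force: [-0.6, -0.5, 1.0]
width: 0.0096
time 8.2333
tool_pos [ 0.4713 -0.0208  0.1562]
ee_rot [-1.5712e+00 -2.0000e-04  1.2185e+00]
wrist_force [-0.2881  0.8564  1.5044]
width 0.0094
in chassis [-8.38225754e-02 -9.22279556e-05  1.56209877e-01]
cover corners lat+y,lat-y [[420.8, 180.9], [129.2, 181.1]]
chassis -x corners +y,-y [[528.7, 147.5], [21.0, 147.7]]
frame -x [[414.4, 178.3], [135.6, 178.4]]
marks [[275.0, 185.5], [275.0, 213.5], [275.1, 281.1], [275.1, 304.0]]
slot ends [[275.0, 234.4], [275.1, 297.2]] top c [[275.1, 266.9]]
```

View pics/w8.png

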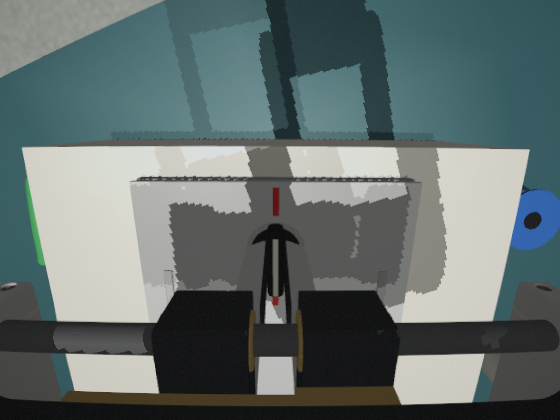

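Latch edge is at row ~181 with almost no frame showing (θ≈0.04): the cross-pin has passed the receptacle. I'll go on in small steps, watching the force.

```bash
python3 -m creep '[{"slide":[0,1,0.2],"roll":0,"grip":0.92},{"slide":[0,2,0.4],"roll":0,"grip":0.92},{"slide":[0,3,0.6],"roll":0,"grip":0.92},{"slide":[0,3,0.6],"roll":0,"grip":0.92},{"slide":[0,3,0.6],"roll":0,"grip":0.92}]'
python3 -m creep '[{"slide":[0,1,0.3],"roll":0,"grip":0.92},{"slide":[0,2,0.3],"roll":0,"grip":0.92},{"slide":[0,2,0.3],"roll":0,"grip":0.92},{"slide":[0,2,0.3],"roll":0,"grip":0.92}]'
```

```text
time: 8.65
tool_pos: [0.471, -0.0207, 0.1542]
ee_rot: [-1.573, -0.0, 1.219]
wrist_force: [-1.2, -0.8, 5.1]
width: 0.0097
time: 8.98
tool_pos: [0.4709, -0.0206, 0.1529]
ee_rot: [-1.573, -0.0, 1.219]
wrist_force: [-1.8, 0.4, 7.8]
width: 0.0094
```

```bash
python3 -m creep '[{"slide":[0,1,0.2],"roll":0,"grip":0.92},{"slide":[0,2,0.2],"roll":0,"grip":0.92},{"slide":[0,2,0.2],"roll":0,"grip":0.92},{"slide":[0,2,0.2],"roll":0,"grip":0.92}]'
python3 -m creep '[{"slide":[0,1,0],"roll":0,"grip":0.92},{"slide":[0,2,0],"roll":0,"grip":0.92},{"slide":[0,2,0],"roll":0,"grip":0.92},{"slide":[0,2,0],"roll":0,"grip":0.92}]'
```

```text
time: 9.32
tool_pos: [0.4708, -0.0206, 0.1517]
ee_rot: [-1.574, -0.0, 1.219]
wrist_force: [-3.8, -0.6, 10.8]
width: 0.0097
time: 9.65
tool_pos: [0.4708, -0.0206, 0.1512]
ee_rot: [-1.575, -0.001, 1.219]
wrist_force: [-4.8, 0.2, 15.7]
width: 0.0096
```

```bash
python3 -m creep '[{"slide":[0,1,0.5],"roll":0,"grip":0.92},{"slide":[0,2,1],"roll":0,"grip":0.92},{"slide":[0,3,1],"roll":0,"grip":0.92},{"slide":[0,3,1],"roll":0,"grip":0.92},{"slide":[0,3,1],"roll":0,"grip":0.92}]'
python3 shot.py wrist w9;python3 ov.py w9 0 0;python3 shot.py scene s9;python3 ov.py s9 0 0;python3 - <<'E'
import cv2
a=cv2.imread("pics/s9.png")[100:290,150:350]
cv2.imwrite("pics/s9c.png",cv2.resize(a,None,fx=3,fy=3,interpolation=cv2.INTER_CUBIC))
E
```

```text
time: 10.07
tool_pos: [0.4708, -0.0205, 0.1511]
ee_rot: [-1.579, -0.001, 1.219]
wrist_force: [-5.8, 0.9, 24.4]
width: 0.0098
time 10.1167
tool_pos [ 0.4709 -0.0205  0.1511]
ee_rot [-1.5788e+00 -9.0000e-04  1.2186e+00]
wrist_force [-6.6504 -0.5305 25.0612]
width 0.0099
in chassis [-8.43057666e-02 -4.24905462e-05  1.51116574e-01]
cover corners lat+y,lat-y [[420.7, 181.4], [129.0, 181.6]]
chassis -x corners +y,-y [[534.9, 148.6], [14.4, 148.9]]
frame -x [[417.9, 180.3], [131.8, 180.5]]
marks [[274.9, 186.0], [274.9, 214.2], [275.0, 282.8], [275.0, 306.1]]
slot ends [[275.0, 234.3], [275.0, 298.3]] top c [[275.0, 267.4]]
time 10.1667
tool_pos [ 0.4708 -0.0205  0.1511]
ee_rot [-1.5788e+00 -9.0000e-04  1.2186e+00]
wrist_force [-6.637   0.2939 25.1545]
width 0.0097
in chassis [-8.43267338e-02 -3.82824842e-05  1.51122864e-01]
cover corners lat+y,lat-y [[309.3, 161.8], [251.1, 137.4]]
chassis -x corners +y,-y [[340.8, 172.7], [232.4, 127.4]]
frame -x [[309.2, 163.0], [251.2, 138.6]]
marks [[278.6, 149.8], [274.7, 153.6], [264.0, 164.1], [259.8, 168.2]]
slot ends [[273.7, 146.5], [264.6, 155.2]] top c [[269.2, 150.8]]
```

View pics/w9.png

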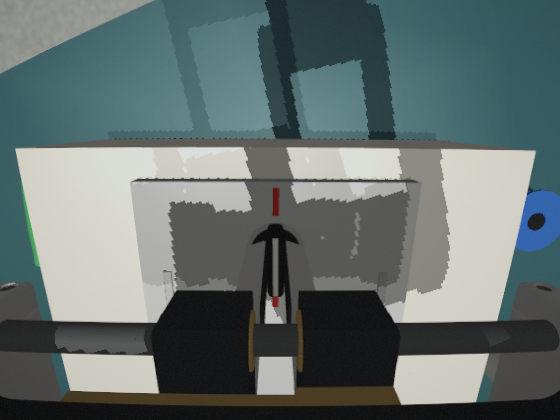

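View pics/s9c.png

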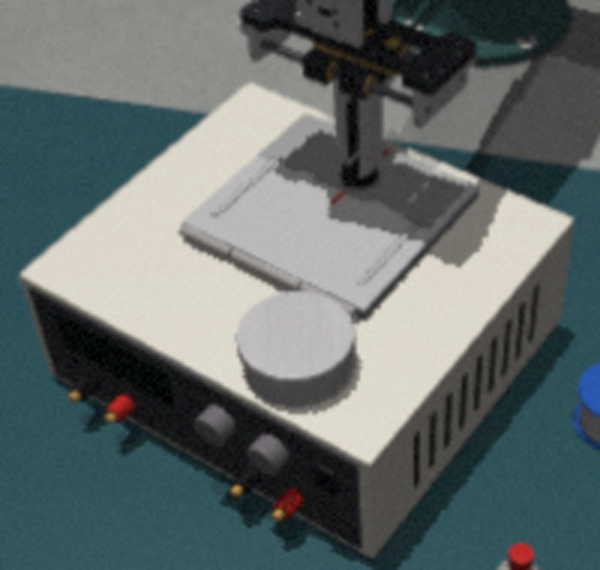

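```bash
python3 -m creep '[{"slide":[0,0,0],"roll":0,"grip":0.92},{"slide":[0,0,0],"roll":0,"grip":0.92},{"slide":[0,0,0],"roll":0,"grip":0.92},{"slide":[0,0,0],"roll":0,"grip":0.92},{"slide":[0,0,0],"roll":0,"grip":0.92},{"slide":[0,0,0],"roll":0,"grip":0.92}]' && python3 -c "
from bench import ticket
print(ticket.close_job())"
```

```text
time: 10.67
tool_pos: [0.4709, -0.0205, 0.1511]
ee_rot: [-1.579, -0.001, 1.219]
wrist_force: [-7.4, 0.0, 25.0]
width: 0.0098
the job is handed in; nothing more can be done
None
```

The cover is closed and held flush against the frame, and I handed the job in at about 10.7 s with the gripper still pressing at about 25 N.

- **Lowering the cover:** I first eased it from about 0.67 to about 0.145 rad with 2–3 N. That is well above the 0.075 rad stop, so it was never forced. I did this before turning the fastener because the gripper can only point straight down.
- **Turning the fastener:** I turned the wing by about 60°. It lagged about 0.25 rad, so I closed the jaws to square it, and a close-up showed the slot in line with both red marks.
- **Pressing flush:** The cover passed the 0.075 rad stop with only about 1 N. Force then built up against the seal to about 11 N. After that the cover stopped moving: the tool stayed at z = 0.1511 m while the force rose from 15.7 to 25 N.

**Last checks:**
- The push held steady at 25 N for half a second.
- The latch edge was within about a pixel of its flush position in the wrist view.
- In the views I looked at, the tin, spool and flux bottle had not visibly moved. I did not measure them, and the driver was not fully in view at the end.
- No check failed, but a sideways force of about 7 N remained at the wrist, and I left it because it was steady.

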